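Slide out the beaker carriage and scrub the beaker

ROBOT

A 6-joint arm with a two-finger parallel gripper is mounted at the origin on the work surface. World frame = base frame: x ahead of the robot, y to its left, z up, the work surface at z = 0. Lengths are in m, angles in rad, forces in N, time in s.
With the tool pointing down it reaches from about 0.375 to 0.9 m from the base axis. Payload 3.1 kg.
Tool frame: the origin (TCP) lies between the finger pads; the fingertips stand 22 mm ahead of it and the grasp point (between the pads) lies 3 mm ahead of it; z points along the fingers, y is the line along which they close (so a half turn about z gives the same grasp; the last joint's range is limited). The gripper opens to 87 mm and grips with 3 to 60 N. Pads are 19 mm wide; open, the fingers measure 117 mm over their backs; the gripper's body (75 mm by 190 mm) begins 51 mm behind the grasp point.
Start: joints at [-0.178, 0.527, 1.433, -0, 1.181, -0.178], TCP at [0.625, 0, 0.245] pointing down, gripper open.
Joint ranges: [-3.08, 3.08], [-0.75, 2.2], [0.22, 2.44], [-1.43, 4.57], [0, 2.65], [-2.85, 2.85]. Speed limits (rad/s): [2.79, 2.79, 3.14, 3.14, 3.14, 3.14].

INTERFACE

Orientations are given as a unit quaternion [x, y, z, w].
In Python, from rig import get_obs, camera, get_calibration, hand_in, cut_out gives the robot as it stands.
- The arm moves only by the shell command python3 -m inch 'ROWS' [OPENING] [FORCE]. ROWS is JSON, one flat list of numbers, 6 for each row, row after row: the shift along the tool's x, y, z scaled (see below), then the turn, a rotation vector about the tool's x, y, z scaled (see below). A call has 1 to 20 rows; each row is the pose to reach, as a shift and turn from the pose commanded when the call began, along the tool's axes at that moment; what a row does not reach only later rows make up. The controller multiplies each number of a shift by 0.08 m and each number of a turn by 90 degrees. A row lasts 1/12 s, in which the tool goes at most 41.7 mm and 7.16 degrees, less where a joint would pass 70% of its speed; a pose out of reach is approached as far as the arm can. A call with a number of a shift or a turn outside -1 to 1 is refused whole. A call with a gripper value outside its range is refused whole. OPENING is the finger opening in mm, from 0 to 87, set as the call begins (- or left out, the last holds). The fingers move at their own pace and stop on an object; FORCE is the grip in N (left out, the last holds). Time passes only in rows, so rows that repeat a pose let the fingers close. It gives the time, the measured TCP pose, the force, the opening and the grip force at its end, in the units of the state.
- get_obs(): the state, without advancing time (a new reading comes with each control period).
- camera(name): name is "scene" or "side" or "wrist"; returns the picture (480x640x3 uint8, red, green, blue); there is no depth.
- get_calibration(name): a dict with "vertical_fov" (degrees; the focal length in pixels is half the picture's height over the tangent of half this angle, whatever the lens; pixels are square), "cx", "cy" (the principal point, pixels), "T" (4x4, takes a point from camera to world coordinates). Camera axes: x right, y down, z forward; pixel columns grow to the right and rows downward; lengths in m; the calibration is good to about 2 mm. A picture is of the moment at which its call begins: read the wrist's pose just before it. get_calibration takes no time and is no camera call; for the wrist camera it gives the pose at the moment of the call.
- hand_in(): hands the job in; it is judged then, once.
Trained networks look in the newest picture that a camera, given by its name, has taken for a name from the list of things; names that differ only in an ending like _2 or _b are one class to them, and where a whole thing is asked for, a point or a joint stands for the part that bears it (a point fixed in the world has none). Each returns a list of dicts, best first, with "conf" (0 to 1); they miss things now and then, are a little off and sometimes report something else, mostly with a low value. They report only what shows in the picture. A call takes as long as a camera call.
- cut_out(camera, thing): "region" (480x640 bool, what is visible of it) and "bbox" ([left, top, right, bottom] in pixels, round what is visible of it).
The state is a dict: "time": time; "q": joint angles; "joint_velocities": joint speeds; "joint_torque": joint torques, N m; "position": TCP position; "tool_rot": TCP orientation; "ft_force": force on the tool from outside, world axes, zero at the start; "moment": the same for the moment, N m; "grip_width": finger opening in m; "grip_force": force on a finger pad.
Only numpy, scipy, OpenCV 4.12 (cv2) and the standard library are available. Lean on these libraries where they do the work, as an engineer would, in place of code of your own. Each camera call takes 0.05 s, during which the arm holds its last target. There are 200 camera calls.

TASK

Slide the beaker's carriage out from under the wooden shelf, fully home against its orange stop. Then take the brush from its white holder and scrub the beaker, pushing the brush head down to the beaker's floor three times and drawing it up more than half the beaker's depth in between, and stand the brush back in its holder. Leave the carriage against the stop, and do not disturb the teether ring or the toy car.

Things in the scene. Friction and masses are not known exactly. Their poses are not given: they have to be found in the camera images.
- dock: Fixed brown wooden beaker dock, 200 mm (x) by 300 mm (y), the base board 10 mm thick. Origin: under the middle of the travel (x from -125 to +75 mm, y from -150 to +150 mm). The carriage runs along its +y towards an orange stop block at the +y end (y 131 to 149 mm, top at z 32 mm). A shelf covers the -y half: x -50 to +55 mm, y -149 to +20 mm, z 112 to 122 mm, so that the beaker cannot be entered while it is under it.
- carriage (a joint): Slide of the carriage in m along the dock's +y: 0 at the far end under the shelf, 0.161 hard against the orange stop. It stays where it is left; sliding it takes about 2.5 N. It starts somewhere under the shelf.
- handle (a point): Grip point of the carriage's black upright handle: a square post 24 by 24 mm, faces parallel to the dock's axes, from z 21 to z 126 mm; this point is on its axis, 26 mm below its top, 100 mm above the table. It stands 95 mm to the dock's -x of the beaker's axis, 33 mm clear of the shelf edge, so grip the two faces that look along the slide (fingers closing along the dock's y) from above, or push it.
- beaker_floor (a point): Centre of the inner floor of the blue beaker, which is fixed upright on the carriage. Floor 27 mm above the table, rim 97 mm above the table (70 mm deep inside), inner diameter 66 to 76 mm, outer 82 mm. At the stop its axis is at y = +81 mm in the dock's frame, clear of the shelf.
- brush_mid (a point): The loose white brush, half-way up (87.5 mm above its lower end) on its axis; z points up the axis from head to handle. Total length 175 mm, about 90 g: a round green bristle head 48 mm in diameter and 68 mm long at the bottom (rigid, flat underneath), a 12 mm stem, then the white round handle, 25 mm in diameter, from 102 to 175 mm. It stands upright in the holder, handle up.
- brush_handle (a point): Grip point on the brush's handle axis, 142 mm above the brush's lower end, 33 mm below its top.
- brush_tip (a point): Lower end of the brush: centre of the flat underside of its head.
- holder_floor (a point): Centre of the inner floor of the fixed white ceramic brush holder, an open cup: floor 6 mm above the table, rim 55 mm above the table, inner diameter 62 mm, outer 72 mm. The holder stands to the left or to the right of the dock.
- teether: Yellow teether ring lying flat, 84 mm across, 14 mm thick; origin at the centre of its underside. Leave alone.
- car: Beech toy car with turning wheels, 130 mm long (its x), 72 mm wide, 63 mm high, left (+y) of the dock; origin on the table under its middle. Leave alone. Beyond the dock (+x) stands a fixed closed aluminium box about 70 mm high with a knob on its flap, not needed.

How it is judged:
By the outcome, as a careful person would: the job done as asked, in the order asked, and still so for the second after the job is handed in, with the robot touching nothing.
It also fails if it takes over 67 s, if anything falls off the work surface, if the arm or the gripper's body presses on something with over 40 N, if the wrist force passes 120 N, or if a joint passes its speed limit or range.

## Working session

There is one attempt and no reset: what is moved stays moved. The work goes in short steps, Python scripts to look and compute and a shell command to move; the robot and the scene stay as the last step left them, time stands still between calls to the robot, and variables do not carry over. Pictures are saved under pics/ and viewed, at most 10 in all, crops included, and the job is handed in when it is done.

```bash
ls; mkdir -p pics
cat > h.py <<'E'
import numpy as np, cv2, json
from rig import *
def ray(c,u,v):
    k=get_calibration(c); f=240/np.tan(np.radians(k["vertical_fov"])/2); T=np.array(k["T"])
    d=T[:3,:3]@np.array([(u-k["cx"])/f,(v-k["cy"])/f,1]); return T[:3,3],d
def atz(c,u,v,z):
    o,d=ray(c,u,v); return o+d*(z-o[2])/d[2]
def proj(c,p):
    k=get_calibration(c); f=240/np.tan(np.radians(k["vertical_fov"])/2); T=np.array(k["T"])
    q=T[:3,:3].T@(np.array(p)-T[:3,3]); return np.array([k["cx"]+f*q[0]/q[2],k["cy"]+f*q[1]/q[2]])
def save(c,n):
    im=camera(c); cv2.imwrite(f"pics/{n}.png",im[:,:,::-1]); return im
E
python3 - <<'E'
from h import *
print(get_obs()["position"],get_obs()["tool_rot"])
a=save("scene","scene0");b=save("side","side0")
for c in("scene","side"):
    k=get_calibration(c);print(c,k["vertical_fov"],np.round(k["T"],3).tolist())
    for t in("dock","carriage","handle","beaker_floor","brush_mid","holder_floor","teether","car"):
        print(c,t,[(round(r["conf"],2),r["bbox"]) for r in cut_out(c,t)[:2]])
E
```

```text
pics
[6.24309958e-01 1.59909974e-04 2.43566462e-01] [ 7.07099638e-01  7.07113095e-01 -6.20229808e-04 -8.87205350e-04]
scene 42.083019673929584 [[-0.093, 0.813, -0.575, 1.286], [0.996, 0.078, -0.051, 0.058], [0.003, -0.577, -0.817, 1.176], [0.0, 0.0, 0.0, 1.0]]
scene dock [(0.72, [247.1, 228.6, 404.6, 341.4])]
scene carriage [(0.83, [281.5, 227.2, 348.2, 309.8])]
scene handle [(0.92, [283.4, 226.4, 345.7, 308.9])]
scene beaker_floor [(0.66, [283.8, 227.8, 344.8, 309.4])]
scene brush_mid [(0.84, [167.8, 171.9, 197.5, 219.7]), (0.58, [247.7, 226.1, 406.2, 341.4])]
scene holder_floor [(0.89, [168.6, 198.9, 204.3, 241.0])]
scene teether [(0.81, [465.8, 238.6, 500.1, 269.2])]
scene car [(0.61, [451.9, 276.5, 493.9, 336.1])]
side 56.22956095925382 [[0.883, -0.249, 0.398, 0.203], [-0.469, -0.509, 0.722, -0.607], [0.023, -0.824, -0.566, 0.567], [0.0, 0.0, 0.0, 1.0]]
side dock [(0.86, [273.8, 214.3, 415.7, 336.8])]
side carriage [(0.78, [289.6, 231.9, 348.2, 303.1])]
side handle []
side beaker_floor [(0.75, [353.6, 342.8, 396.0, 437.8]), (0.74, [291.5, 234.2, 350.4, 299.9])]
side brush_mid [(0.56, [355.3, 341.0, 392.1, 434.5])]
side holder_floor [(0.86, [346.7, 397.9, 404.7, 464.0]), (0.67, [354.1, 340.5, 391.1, 437.6])]
side teether [(0.82, [207.1, 198.3, 248.0, 220.7])]
side car [(0.79, [263.8, 181.1, 316.9, 213.5])]
```

View pics/scene0.png

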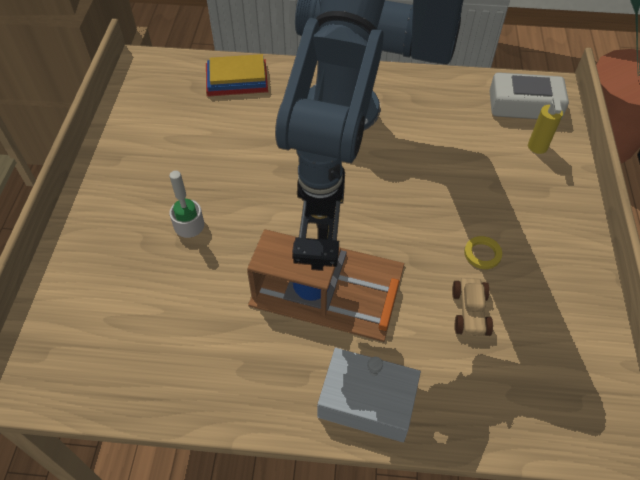

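View pics/side0.png

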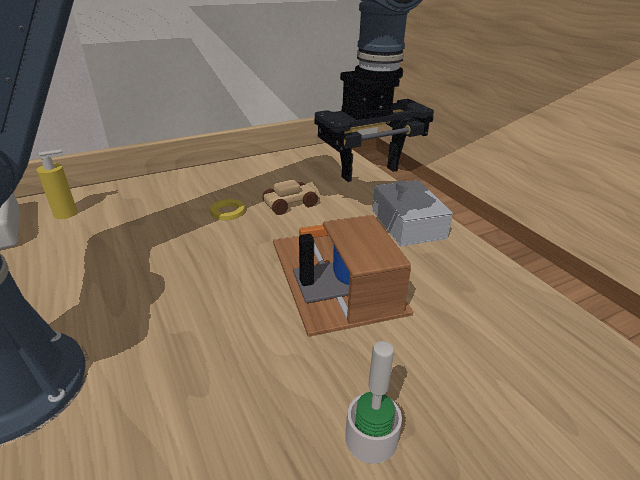

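The scene view shows the dock at about (325,285), with its +y towards image right and the orange stop at (390,305). The brush and holder are at (185,205), the ring at (483,252) and the car at (473,307). In the side view the black handle is at (307,260) and the holder at (373,425), with the brush tilted slightly.

```bash
cat > m.py <<'E'
from h import *
from scipy.optimize import least_squares
obs=[("side",308,333,-.125,-.15,.01),("side",275,239,-.125,.15,.01),("side",411,311,.075,-.15,.01),
("scene",250,309,.075,-.15,.01),("scene",387,334,.075,.15,.01),("scene",403,263,-.125,.15,.01),
("side",325,221,-.05,.02,.122),("side",409,266,.055,-.149,.122),("side",350,268,-.05,-.149,.122),("side",372,217,.055,.02,.122)]
def w(p,x,y,z): c,s=np.cos(p[2]),np.sin(p[2]); return [p[0]+c*x-s*y,p[1]+s*x+c*y,z]
f=lambda p:np.concatenate([proj(c,w(p,x,y,z))-[u,v] for c,u,v,x,y,z in obs])
r=least_squares(f,[.65,0,0],loss="soft_l1");p=r.x
print("dock",p,np.degrees(p[2]),np.round(r.fun,1))
for q in[(306,236,.126)]:
    P=atz("side",*q);c,s=np.cos(p[2]),np.sin(p[2]);d=P[:2]-p[:2];print("handle",P,"dock frame",c*d[0]+s*d[1],-s*d[0]+c*d[1])
def tri(a,b):
    o1,d1=ray("side",*a);o2,d2=ray("scene",*b);s=np.linalg.lstsq(np.c_[d1,-d2],o2-o1,rcond=None)[0]
    return (o1+s[0]*d1+o2+s[1]*d2)/2,np.linalg.norm(o1+s[0]*d1-o2-s[1]*d2)
print("brush top tri",tri((382,346),(175.5,174.5)),atz("side",382,346,.18),atz("scene",175.5,174.5,.18))
# holder: outline fit of solid
from scipy.spatial import ConvexHull
for c in("side","scene"):
    camera(c);m=cut_out(c,"holder_floor")[0];print(c,m["bbox"])
    b=np.array(m["bbox"])
    def g(p):
        t=np.linspace(0,6.283,60);P=np.array([proj(c,[p[0]+.036*np.cos(a),p[1]+.036*np.sin(a),z]) for z in(0,.055) for a in t]);return np.r_[P.min(0),P.max(0)]-b
    s=least_squares(g,atz(c,(b[0]+b[2])/2,(b[1]+b[3])/2,.03)[:2]);print(s.x,s.fun)
for t in("teether","car"):
    b=cut_out("scene",t)[0]["bbox"];print(t,atz("scene",(b[0]+b[2])/2,(b[1]+b[3])/2,.015))
E
python3 m.py
```

```text
dock [ 0.59501899  0.012184   -0.1912821 ] -10.959657154848964 [-1.6 -0.7 -3.5 -0.2  1.4 -0.3 -1.6 -6.2 -1.6  4.7  2.2 -2.  -3.8 -0.5
  1.1 -3.2  1.   5.1  0.3 -3.6]
handle [4.97478395e-01 3.06837101e-05 1.26000000e-01] dock frame -0.09345101976692335 -0.030475858722370287
brush top tri (array([ 0.44000352, -0.32122789,  0.17861928]), np.float64(0.0018732888888015836)) [ 0.43872478 -0.32137462  0.18      ] [ 0.44189841 -0.32135346  0.18      ]
side [348.0, 397.3, 404.7, 463.2]
[ 0.44039883 -0.32888344] [-0.46444785 -3.92588049  0.45394435  3.17807199]
scene [167.7, 199.9, 204.8, 239.4]
[ 0.44601227 -0.32302799] [ 0.80671162  0.14422793 -0.83545833 -0.1050638 ]
teether [0.46673273 0.35336751 0.015     ]
car [0.6057685  0.32763206 0.015     ]
```

Run:
```python
from h import *
save("wrist","wrist0"); k=get_calibration("wrist");print(k["vertical_fov"],np.round(k["T"],3).tolist())
```

```text
60.264270281301044 [[1.0, -0.001, 0.001, 0.624], [-0.0, -0.966, -0.259, 0.07], [0.001, 0.259, -0.966, 0.385], [0.0, 0.0, 0.0, 1.0]]
```

View pics/wrist0.png

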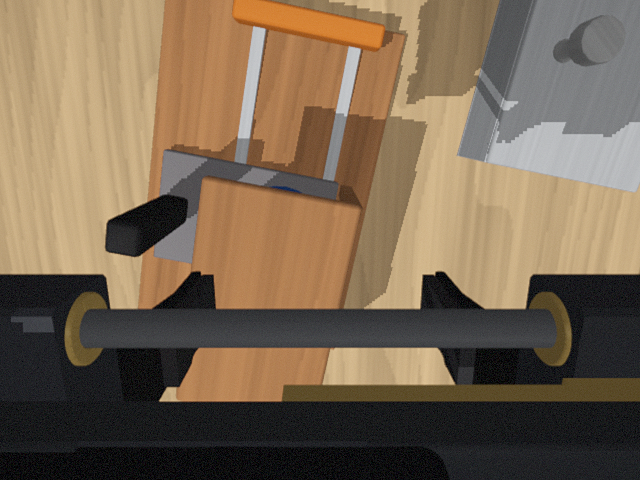

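The wrist view shows the stop at top (310,20), the shelf's top corners at (204,177) and (361,207), the board corner at (404,33), and the black post's top at about (124,238).

```bash
sed -i 's/^obs=\[/obs=[("wrist",204,177,-.05,.02,.122),("wrist",361,207,.055,.02,.122),("wrist",404,33,.075,.15,.01),/' m.py
python3 - <<'E'
exec(open("m.py").read().split("def tri")[0])
P=atz("wrist",124,238,.126);d=P[:2]-p[:2];print(P,c*d[0]+s*d[1],-s*d[0]+c*d[1])
print("post at stop",w(p,-.095,.081,.1),"beaker",w(p,0,.081,.027))
im=camera("wrist");cv2.imwrite("pics/c.png",cv2.resize(im[200:270,90:200,::-1],None,fx=5,fy=5,interpolation=cv2.INTER_NEAREST))
E
```

```text
dock [ 0.59495983  0.00913871 -0.18891898] -10.82426037946689 [-4.4 -1.1  0.5 -0.6  0.7  0.3 -0.6  0.5 -3.1  0.5  2.5  0.7 -3.  -6.2
 -2.9  4.4  0.7 -2.2 -3.1  0.3  2.3 -2.3  2.2  6.1  1.1 -2.9]
handle [4.97478395e-01 3.06837101e-05 1.26000000e-01] dock frame -0.09403656956501316 -0.027252717182876918
[ 0.49873922 -0.00148923  0.126     ] -0.0925127425703949 -0.028508811379302397
post at stop [np.float64(0.5168616654433306), np.float64(0.10653827873276935), 0.1] beaker [np.float64(0.6101714084405354), np.float64(0.0886975427110805), 0.027]
```

View pics/c.png

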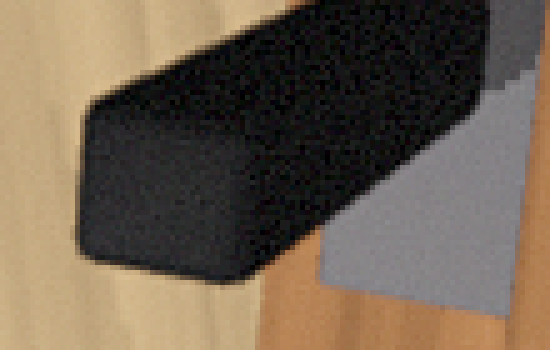

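```bash
python3 -m inch '[0,-1,0.3,0,0,-0.3, 0,-1,0.3,0,0,-0.88, 0,-1,0.3,0,0,-0.88, 0,-1,0.3,0,0,-0.88, 0,-1,0.3,0,0,-0.88, 0,-1,0.3,0,0,-0.88, 0,-1,0.3,0,0,-0.88, 0,-1,0.3,0,0,-0.88, 0,-1,0.3,0,0,-0.88, 0,-1,0.3,0,0,-0.88, 0,-1,0.3,0,0,-0.88, 0,-1,0.3,0,0,-0.88, 0,-1,0.3,0,0,-0.88]' 87 20
cat > go.py <<'E'
# work out the shift (row units) to a world TCP target: go.py x y z [closing-direction angle deg, world]
import sys; from h import *; from scipy.spatial.transform import Rotation as R
o=get_obs();r=R.from_quat(o["tool_rot"]);t=np.array([float(a) for a in sys.argv[1:4]])
print("pos",np.round(o["position"],4),"t",o["time"],"F",np.round(o["ft_force"],1),"g",o["grip_width"],o["grip_force"])
print("shift units",np.round(r.inv().apply(t-o["position"])/.08,3), "tool y angle",np.degrees(np.arctan2(*r.as_matrix()[1::-1,1])),"tool z",np.round(r.as_matrix()[:,2],3))
E
python3 go.py 0.498 -0.001 0.103
```

```text
time: 2.38
position: [0.545, 0.0, 0.2206]
tool_rot: [0.096, 0.995, -0.0, 0.0]
ft_force: [1.0, -0.3, -0.2]
grip_width: 0.0868
grip_force: 0.0
pos [0.545  0.     0.2206] t 2.3833 F [ 1.  -0.3 -0.2] g 0.0868382740522342 0.0
shift units [ 0.575 -0.124  1.47 ] tool y angle 79.03900323164127 tool z [ 0. -0. -1.]
```

```bash
python3 -m inch '[0.575,-0.124,0,0,0,0, 0.575,-0.124,0.3,0,0,0, 0.575,-0.124,0.6,0,0,0, 0.575,-0.124,0.9,0,0,0, 0.575,-0.124,0.9,0,0,0, 0.575,-0.124,0.9,0,0,0]' ; python3 go.py 0.498 -0.001 0.103
python3 - <<'E'
from h import *
save("wrist","w1")
print([(r["conf"],r["bbox"]) for r in cut_out("wrist","handle")])
print(proj("wrist",[.498,-.001,.126]))
E
```

```text
time: 2.88
position: [0.4973, -0.001, 0.1479]
tool_rot: [0.095, 0.995, 0.0, -0.001]
ft_force: [-0.0, 0.5, 0.1]
grip_width: 0.0874
grip_force: 0.0
pos [ 0.4973 -0.001   0.1479] t 2.8833 F [-0.   0.5  0.1] g 0.08738673753125913 0.0
shift units [-0.01   0.001  0.562] tool y angle 79.09465320119189 tool z [-0.003  0.001 -1.   ]
[(0.75, [244.3, 207.1, 392.7, 373.5])]
[318.18196968 293.36551876]
```

View pics/w1.png

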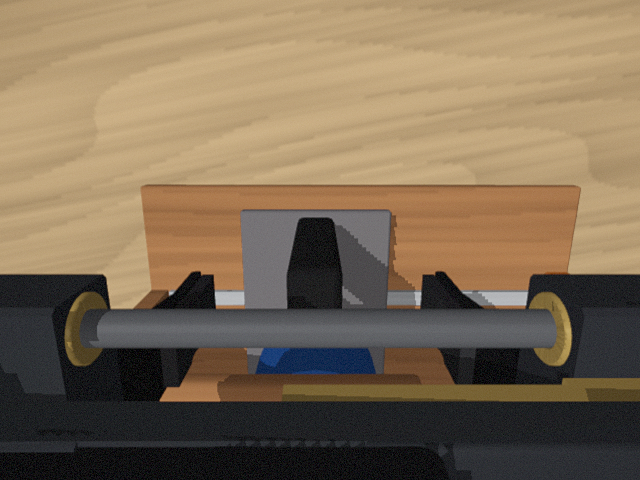

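The wrist view shows the post centred between the fingers at column 315, with the dock edge level at row 186, so the alignment is good. I'll descend and grip.

```bash
python3 -m inch '[0,0,0.3,0,0,0, 0,0,0.56,0,0,0, 0,0,0.56,0,0,0, 0,0,0.56,0,0,0]'; python3 -m inch '[0,0,0,0,0,0, 0,0,0,0,0,0, 0,0,0,0,0,0, 0,0,0,0,0,0, 0,0,0,0,0,0, 0,0,0,0,0,0]' 15 20; python3 go.py 0.498 -0.001 0.103
```

```text
time: 3.32
position: [0.4983, -0.0011, 0.1043]
tool_rot: [0.094, 0.996, 0.0, 0.0]
ft_force: [0.6, 0.2, 0.1]
grip_width: 0.0871
grip_force: 0.0
time: 3.82
position: [0.4981, -0.0011, 0.1041]
tool_rot: [0.094, 0.996, -0.0, 0.0]
ft_force: [0.5, -0.7, 0.4]
grip_width: 0.0552
grip_force: 0.0
pos [ 0.4981 -0.0011  0.1041] t 3.8167 F [ 0.5 -0.7  0.4] g 0.05519646753891296 0.0
shift units [0.001 0.001 0.014] tool y angle 79.19950551085564 tool z [ 0.001 -0.    -1.   ]
```

```bash
python3 -m inch '[0,0,0,0,0,0, 0,0,0,0,0,0, 0,0,0,0,0,0, 0,0,0,0,0,0, 0,0,0,0,0,0, 0,0,0,0,0,0, 0,0,0,0,0,0, 0,0,0,0,0,0]' 15 20; python3 -m inch '[0,0.1,0,0,0,0, 0,0.2,0,0,0,0, 0,0.3,0,0,0,0, 0,0.4,0,0,0,0, 0,0.5,0,0,0,0, 0,0.6,0,0,0,0, 0,0.7,0,0,0,0, 0,0.8,0,0,0,0, 0,0.9,0,0,0,0, 0,1,0,0,0,0, 0,1,0,0,0,0]'; python3 go.py 0.517 0.1065 0.104
```

```text
time: 4.48
position: [0.4978, -0.0013, 0.1037]
tool_rot: [0.094, 0.996, -0.0, -0.0]
ft_force: [0.4, -1.4, 0.4]
grip_width: 0.0239
grip_force: 20.0
time: 5.4
position: [0.5135, 0.0794, 0.1037]
tool_rot: [0.094, 0.996, 0.001, 0.0]
ft_force: [2.0, 2.8, -2.5]
grip_width: 0.0237
grip_force: 20.0
pos [0.5135 0.0794 0.1037] t 5.4 F [ 2.   2.8 -2.5] g 0.023661232934090365 20.00897412886843
shift units [ 0.02   0.341 -0.003] tool y angle 79.23726639886884 tool z [ 0.001  0.001 -1.   ]
```

```bash
python3 -m inch '[0,0.08,0,0,0,0, 0,0.16,0,0,0,0, 0,0.22,0,0,0,0, 0,0.26,0,0,0,0, 0,0.29,0,0,0,0, 0,0.31,0,0,0,0, 0,0.33,0,0,0,0, 0,0.33,0,0,0,0]'; python3 -m inch '[0,0.015,0,0,0,0, 0,0.03,0,0,0,0, 0,0.03,0,0,0,0]';  python3 go.py 0.517 0.1065 0.104
```

```text
time: 6.07
position: [0.5181, 0.1037, 0.1037]
tool_rot: [0.094, 0.996, 0.0, 0.0]
ft_force: [3.4, -1.1, -4.5]
grip_width: 0.0239
grip_force: 20.0
time: 6.32
position: [0.5185, 0.1058, 0.1037]
tool_rot: [0.094, 0.996, 0.0, 0.0]
ft_force: [3.2, -2.4, -6.7]
grip_width: 0.0241
grip_force: 20.0
pos [0.5185 0.1058 0.1037] t 6.3167 F [ 3.2 -2.4 -6.7] g 0.024070151790750467 19.997486248612404
shift units [ 0.021  0.005 -0.004] tool y angle 79.19406579210963 tool z [ 0.  0. -1.]
```

```bash
python3 -m inch '[0,0.02,0,0,0,0, 0,0.04,0,0,0,0, 0,0.04,0,0,0,0]' | sed -n '2p;4p'; python3 -m inch '[0,0.02,0,0,0,0, 0,0.04,0,0,0,0, 0,0.04,0,0,0,0]' | sed -n '2p;4p'
```

```text
position: [0.5188, 0.1071, 0.1037]
ft_force: [1.0, -12.6, -4.9]
position: [0.5187, 0.1073, 0.1036]
ft_force: [-0.1, -23.3, -3.9]
```

It stalls at y≈0.107 while the force climbs to 23 N, so the carriage is home. I'll release, rise and go to the brush.

```bash
python3 -m inch '[0,-0.03,0,0,0,0, 0,-0.03,0,0,0,0, 0,-0.03,0,0,0,0, 0,-0.03,0,0,0,0, 0,-0.03,0,0,0,0, 0,-0.03,0,0,0,0, 0,-0.03,-0.3,0,0,0, 0,-0.03,-0.7,0,0,0, 0,-0.03,-1,0,0,0, 0,-0.03,-1,0,0,0]' 60 20
python3 -m inch '[0,-0.3,-0.5,0,0,0, 0,-0.6,-0.9,0,0,0, 0,-1,-1,0,0,0, 0,-1,-1,0,0,0]' >/dev/null
python3 -m inch '[0,-0.5,0,0,0,0, 0,-1,0,0,0,0]' >/dev/null
python3 -m inch '[0,-0.5,0,0,0,0, 0,-1,0,0,0,0]' >/dev/null
python3 -m inch '[0,-0.5,0,0,0,0, 0,-1,0,0,0,0]' >/dev/null
python3 -m inch '[0,-0.5,0,0,0,0, 0,-1,0,0,0,0, 0,-1,0,0,0,0, 0,-1,0,0,0,0]'
python3 go.py 0.44 -0.322 0.26
python3 - <<'E'
from h import *
save("wrist","w2")
for t in("brush_mid","holder_floor"):print(t,[(r["conf"],r["bbox"]) for r in cut_out("wrist",t)])
camera("side");camera("scene")
for c in("side","scene"):
  for t in("carriage",): print(c,t,[(r["conf"],r["bbox"]) for r in cut_out(c,t)])
E
```

```text
time: 7.65
position: [0.522, 0.1103, 0.1883]
tool_rot: [0.094, 0.996, 0.001, 0.005]
ft_force: [0.3, -0.1, 0.4]
grip_width: 0.0598
grip_force: 0.0
time: 8.82
position: [0.4436, -0.2844, 0.2625]
tool_rot: [0.096, 0.995, 0.001, -0.001]
ft_force: [0.4, -0.0, -0.2]
grip_width: 0.0598
grip_force: 0.0
pos [ 0.4436 -0.2844  0.2625] t 8.8167 F [ 0.4 -0.  -0.2] g 0.0597909078567844 0.0
shift units [-0.046 -0.47   0.031] tool y angle 78.97225735338272 tool z [-0.001  0.002 -1.   ]
brush_mid [(0.84, [224.4, 178.8, 302.5, 276.1])]
holder_floor [(0.72, [230.6, 165.1, 308.2, 250.9])]
side carriage [(0.96, [280.7, 205.0, 340.3, 267.2])]
scene carriage [(0.84, [336.1, 231.2, 395.5, 321.7])]
```

View pics/w2.png

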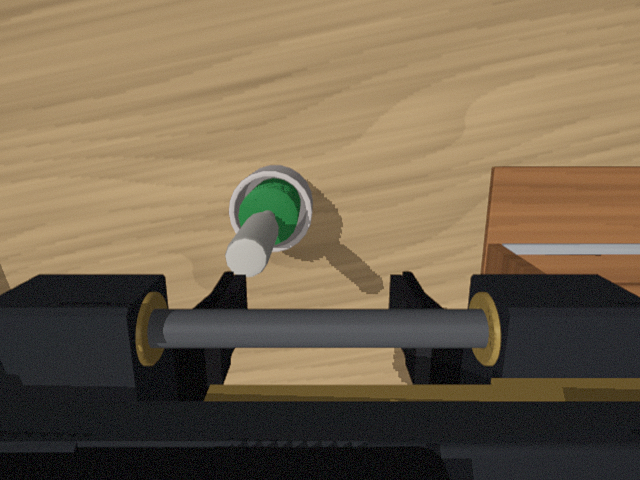

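The wrist view shows the brush top disc at (246,256) and the holder's rim centre near (271,210).

```bash
cat > b.py <<'E'
from h import *
from scipy.optimize import least_squares
print("top",atz("wrist",246,256,.181))
im=camera("wrist");g=im.astype(int)
m=((g[:,:,1]>g[:,:,0]+40)).astype(np.uint8);n,l,s,c=cv2.connectedComponentsWithStats(m);i=1+s[1:,4].argmax();print("green",s[i],c[i])
b=np.array([230.5,166,313,251.])
def f(p):
    t=np.linspace(0,6.283,80);P=np.array([proj("wrist",[p[0]+.036*np.cos(a),p[1]+.036*np.sin(a),.055]) for a in t]);return np.r_[P.min(0),P.max(0)]-b
r=least_squares(f,[.443,-.325]);print("holder",r.x,r.fun)
# green head top z=.074 visible left/right extent
gx=[s[i][0],s[i][1],s[i][0]+s[i][2]-1,0]
def h(p):
    t=np.linspace(0,6.283,80);P=np.array([proj("wrist",[p[0]+.024*np.cos(a),p[1]+.024*np.sin(a),.074]) for a in t]);q=np.r_[P.min(0),P.max(0)]-gx;return q[:3]
r=least_squares(h,[.443,-.325]);print("head top",r.x,r.fun)
E
python3 b.py; python3 go.py 0.4425 -0.322 0.151
```

```text
top [ 0.43843175 -0.3219476   0.181     ]
green [ 235  178   62   65 2128] [270.16729323 203.96334586]
holder [ 0.43779599 -0.32108537] [-0.63567091  1.34299485  0.63741155 -1.45545168]
head top [ 0.43181214 -0.3228875 ] [ 0.92807719 -0.03369715 -0.92966242]
pos [ 0.4445 -0.282   0.2638] t 9.2167 F [-0.1  0.4 -0.2] g 0.06010424724791514 0.0
shift units [-0.069 -0.497  1.41 ] tool y angle 79.31184403901132 tool z [-0.  0. -1.]
```

```bash
python3 -m inch '[0,-0.3,0.2,0,0,0, 0,-0.5,0.3,0,0,0, 0,-0.5,0.3,0,0,0, 0,-0.5,0.3,0,0,0, 0,-0.5,0.3,0,0,0]'
python3 - <<'E'
from h import *
save("wrist","w3"); print(get_obs()["position"])
for t in("brush_mid","holder_floor"):print(t,[(r["conf"],r["bbox"]) for r in cut_out("wrist",t)])
print(proj("wrist",[.438,-.323,.181]),proj("wrist",[.438,-.323,.055]))
E
```

```text
time: 9.63
position: [0.4365, -0.3222, 0.2397]
tool_rot: [0.094, 0.996, 0.0, -0.0]
ft_force: [0.8, 0.2, 0.5]
grip_width: 0.0598
grip_force: 0.0
[ 0.43665068 -0.32199438  0.23993461]
brush_mid [(0.76, [283.7, 181.6, 346.3, 290.1])]
holder_floor [(0.68, [271.9, 164.4, 356.2, 250.5])]
[316.44442037 269.88821528] [317.02429215 216.14101506]
```

View pics/w3.png

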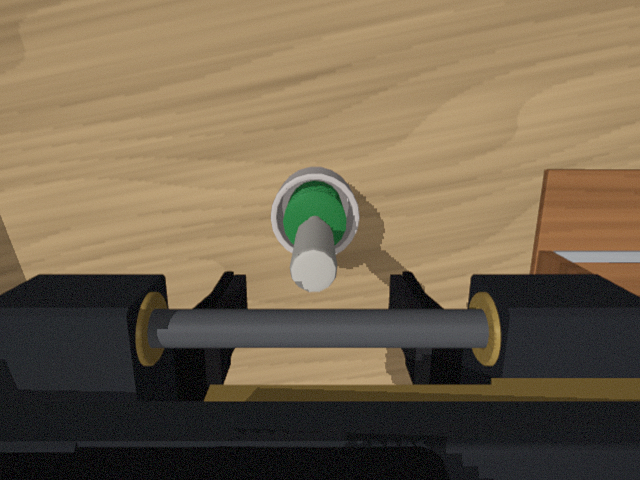

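The brush top at (314,269) is within 2 px of the prediction (316,270), and the rim centre at (315,213) is consistent with it. The brush is between the fingers, so I'll descend and grip.

```bash
python3 -m inch '[-0.02,-0.02,0.3,0,0,0, -0.02,-0.02,0.6,0,0,0, -0.02,-0.02,0.9,0,0,0, -0.02,-0.02,0.9,0,0,0]' >/dev/null; python3 -m inch '[0,0,0.2,0,0,0, 0,0,0.2,0,0,0, 0,0,0.2,0,0,0, 0,0,0.2,0,0,0, 0,0,0.2,0,0,0, 0,0,0.2,0,0,0, 0,0,0.2,0,0,0, 0,0,0.2,0,0,0, 0,0,0.2,0,0,0, 0,0,0.2,0,0,0, 0,0,0.2,0,0,0]' 15 25; python3 go.py 0.438 -0.324 0.151
```

```text
time: 11.03
position: [0.4383, -0.3248, 0.1528]
tool_rot: [0.094, 0.996, -0.001, 0.001]
ft_force: [-0.0, 0.3, 6.1]
grip_width: 0.0246
grip_force: 25.0
pos [ 0.4383 -0.3248  0.1528] t 11.0333 F [-0.   0.3  6.1] g 0.024618417160303305 25.00034472439438
shift units [0.006 0.009 0.022] tool y angle 79.19059427964346 tool z [ 0.001 -0.001 -1.   ]
```

```bash
python3 -m inch '[0,0,-0.1,0,0,0, 0,0,-0.4,0,0,0, 0,0,-0.8,0,0,0, 0,0,-1,0,0,0, 0,0,-1,0,0,0]' 15 40
python3 -m inch '[0,0,-0.4,0,0,0, 0,0.3,-0.8,0,0,0, 0,0.7,-1,0,0,0, 0,1,-1,0,0,0]' >/dev/null
python3 -m inch '[0,0.5,0,0,0,0, 0,1,0,0,0,0]' >/dev/null
python3 -m inch '[-0.3,0.5,0,0,0,0, -0.6,1,0,0,0,0]' >/dev/null
python3 -m inch '[-0.27,0.5,0,0,0,0, -0.54,1,0,0,0,0, -0.54,1,0,0,0,0, -0.54,1,0,0,0,0]'
python3 go.py 0.6104 0.0897 0.32
python3 - <<'E'
from h import *
from scipy.optimize import least_squares
for c in("side","scene"):
    im=save(c,c+"1");h=cv2.cvtColor(im,cv2.COLOR_RGB2HSV);m=cv2.inRange(h,(105,120,40),(125,255,255))
    n,l,s,_=cv2.connectedComponentsWithStats(m);i=1+s[1:,4].argmax();b=s[i];print(c,b)
    ys,xs=np.where(l==i)
    r=cut_out(c,"carriage");print([(q["conf"],q["bbox"]) for q in r])
    for d in((.6104,.0897),):
        P=np.array([proj(c,[d[0]+.041*np.cos(a),d[1]+.041*np.sin(a),.097]) for a in np.linspace(0,6.28,60)]);print("pred rim",P.min(0),P.max(0))
a=cv2.imread("pics/side1.png")[170:320,220:420];b=cv2.imread("pics/scene1.png")[200:350,240:440]
cv2.imwrite("pics/ab.png",cv2.resize(np.hstack([a,b]),None,fx=2,fy=2,interpolation=cv2.INTER_CUBIC))
E
```

```text
time: 11.45
position: [0.4395, -0.3261, 0.2357]
tool_rot: [0.094, 0.996, -0.003, 0.003]
ft_force: [0.7, -0.2, -1.0]
grip_width: 0.0246
grip_force: 40.0
time: 12.45
position: [0.5814, -0.032, 0.31]
tool_rot: [0.092, 0.996, 0.0, -0.001]
ft_force: [-0.5, -0.9, -1.7]
grip_width: 0.0242
grip_force: 40.0
pos [ 0.5814 -0.032   0.31  ] t 12.45 F [-0.5 -0.9 -1.7] g 0.024195620828965324 40.00018689315766
shift units [-0.078  1.562 -0.124] tool y angle 79.45785183134369 tool z [-0.002  0.001 -1.   ]
side [317 204  29  49 696]
[(0.86, [276.9, 202.3, 344.7, 269.1]), (0.35, [264.2, 181.2, 317.3, 215.3])]
pred rim [316.33150066 203.69072426] [355.91107249 223.72851684]
scene [ 343  263   41   51 1626]
[(0.94, [331.5, 231.9, 397.0, 319.5])]
pred rim [343.14823071 261.74262802] [383.52066997 296.06833965]
```

View pics/ab.png

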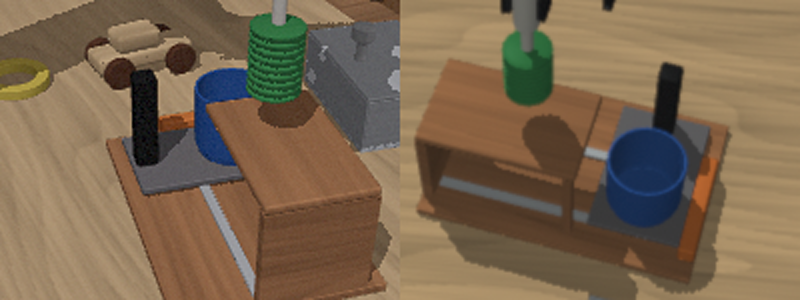

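The carriage sits against the orange stop. The measured blue rim agrees with the prediction to about 1 px in both views, and the brush hangs upright above the shelf. I'll move over the beaker.

```bash
python3 -m inch '[-0.04,0.5,0,0,0,0, -0.08,1,0,0,0,0]'>/dev/null; python3 -m inch '[0,0.3,0,0,0,0, 0,0.56,0,0,0,0, 0,0.56,0.2,0,0,0, 0,0.56,0.5,0,0,0, 0,0.56,0.5,0,0,0, 0,0.56,0.5,0,0,0]'; python3 go.py 0.611 0.0897 0.177
```

```text
time: 13.32
position: [0.609, 0.0854, 0.2706]
tool_rot: [0.095, 0.995, -0.0, -0.002]
ft_force: [0.2, 0.8, -1.2]
grip_width: 0.0243
grip_force: 40.0
pos [0.609  0.0854 0.2706] t 13.3167 F [ 0.2  0.8 -1.2] g 0.024334334017985796 39.99978572130203
shift units [-0.019  0.058  1.17 ] tool y angle 79.0843104529267 tool z [-0.004 -0.    -1.   ]
```

```bash
python3 -m inch '[0,0.03,0,0,0,0, 0,0.03,0.2,0,0,0, 0,0.03,0.2,0,0,0]'; python3 go.py 0.611 0.0897 0.177
```

```text
time: 13.57
position: [0.6104, 0.0885, 0.2554]
tool_rot: [0.095, 0.996, -0.0, -0.001]
ft_force: [-0.8, 0.2, -2.0]
grip_width: 0.0247
grip_force: 40.0
pos [0.6104 0.0885 0.2554] t 13.5667 F [-0.8  0.2 -2. ] g 0.024655737226044357 39.99996354337782
shift units [-0.005  0.016  0.98 ] tool y angle 79.128164702714 tool z [-0.001  0.    -1.   ]
```

Run:
```python
from h import *
a=camera("side")
im=camera("scene");h=cv2.cvtColor(im,cv2.COLOR_RGB2HSV)
for n,lo,hi in(("blue",(105,120,40),(125,255,255)),("green",(60,100,30),(90,255,255))):
    for c,i in(("scene",im),("side",a)):
        m=cv2.inRange(cv2.cvtColor(i,cv2.COLOR_RGB2HSV),lo,hi);_,l,s,_=cv2.connectedComponentsWithStats(m);print(c,n,s[1+s[1:,4].argmax()])
p=get_obs()["position"];print(p)
for c in("scene","side"):
    P=np.array([proj(c,[p[0]+.024*np.cos(a),p[1]+.024*np.sin(a),p[2]-.147+z]) for a in np.linspace(0,6.28,60) for z in(0,.068)]);print("pred head",c,P.min(0),P.max(0))
```

```text
scene blue [ 343  267   41   47 1119]
side blue [317 206  39  47 638]
scene green [352 250  26  36 723]
side green [325 175  25  39 819]
[0.6110878  0.08865883 0.25658741]
pred head scene [351.26343872 246.50982116] [377.81625427 285.7357257 ]
pred head side [325.20465593 172.82867409] [350.3438131 214.1215921]
```

```bash
python3 -m inch '[0,0.01,0.25,0,0,0, 0,0.01,0.5,0,0,0, 0,0.01,0.75,0,0,0, 0,0.01,0.88,0,0,0, 0,0.01,0.92,0,0,0, 0,0.01,0.92,0,0,0]'; python3 -m inch '[0,0,0.03,0,0,0, 0,0,0.06,0,0,0, 0,0,0.06,0,0,0]' | sed -n '2p;4p';python3 -m inch '[0,0,0.02,0,0,0, 0,0,0.04,0,0,0, 0,0,0.04,0,0,0]' | sed -n '2p;4p'
```

```text
time: 14.17
position: [0.6112, 0.0898, 0.1821]
tool_rot: [0.094, 0.996, -0.0, -0.0]
ft_force: [-0.2, 0.1, -1.2]
grip_width: 0.0244
grip_force: 40.0
position: [0.6115, 0.09, 0.178]
ft_force: [-0.9, -0.4, -1.6]
position: [0.611, 0.09, 0.1741]
ft_force: [0.3, 0.9, -1.3]
```

```bash
python3 -m inch '[0,0,0.02,0,0,0, 0,0,0.03,0,0,0, 0,0,0.03,0,0,0]' | sed -n '2p;4p'; python3 -m inch '[0,0,0.02,0,0,0, 0,0,0.02,0,0,0]' | sed -n '2p;4p'
```

```text
position: [0.6114, 0.09, 0.1738]
ft_force: [-2.7, 0.3, 8.9]
position: [0.6115, 0.09, 0.1737]
ft_force: [-4.8, 0.1, 16.4]
```

```bash
cat > /dev/null; python3 -m inch '[0,0,-0.25,0,0,0, 0,0,-0.5,0,0,0, 0,0,-0.65,0,0,0, 0,0,-0.65,0,0,0, 0,0,-0.65,0,0,0, 0,0,-0.65,0,0,0]' | sed -n '2p;4p'; python3 -m inch '[0,0,0.2,0,0,0, 0,0,0.4,0,0,0, 0,0,0.54,0,0,0, 0,0,0.58,0,0,0, 0,0,0.61,0,0,0, 0,0,0.64,0,0,0, 0,0,0.65,0,0,0, 0,0,0.65,0,0,0]' | sed -n '2p;4p'; python3 -m inch '[0,0,-0.25,0,0,0, 0,0,-0.5,0,0,0, 0,0,-0.65,0,0,0, 0,0,-0.65,0,0,0, 0,0,-0.65,0,0,0, 0,0,-0.65,0,0,0]' | sed -n '2p;4p'; python3 -m inch '[0,0,0.2,0,0,0, 0,0,0.4,0,0,0, 0,0,0.54,0,0,0, 0,0,0.58,0,0,0, 0,0,0.61,0,0,0, 0,0,0.64,0,0,0, 0,0,0.65,0,0,0, 0,0,0.65,0,0,0]' | sed -n '2p;4p'
```

```text
position: [0.6103, 0.09, 0.2212]
ft_force: [0.1, 0.6, -0.5]
position: [0.6099, 0.09, 0.1738]
ft_force: [-7.8, -0.6, 21.8]
position: [0.6102, 0.09, 0.2207]
ft_force: [-0.1, 0.9, -1.3]
position: [0.6099, 0.09, 0.1738]
ft_force: [-7.8, -0.8, 23.9]
```

```bash
python3 -m inch '[0,0,-0.3,0,0,0, 0,0,-0.7,0,0,0, 0,0,-1,0,0,0]' >/dev/null; python3 -m inch '[0,0,-0.4,0,0,0, 0,0,-0.85,0,0,0, 0,-0.3,-0.85,0,0,0, 0,-0.7,-0.85,0,0,0, 0,-1,-0.85,0,0,0]' >/dev/null; python3 -m inch '[0.3,-0.5,0,0,0,0, 0.6,-1,0,0,0,0]' >/dev/null;python3 -m inch '[0.27,-0.5,0,0,0,0, 0.54,-1,0,0,0,0]' >/dev/null;python3 -m inch '[0,-0.5,0,0,0,0, 0,-1,0,0,0,0]' >/dev/null;python3 -m inch '[0,-0.5,0,0,0,0, 0,-1,0,0,0,0, 0,-1,0,0,0,0, 0,-1,0,0,0,0]' >/dev/null;python3 go.py 0.4375 -0.3245 0.155
```

```text
pos [ 0.4571 -0.2746  0.3171] t 18.9167 F [ 0.9  0.7 -1.9] g 0.024417662991268435 39.99986678827554
shift units [ 0.118 -0.662  2.026] tool y angle 78.94337297041696 tool z [-0.001  0.001 -1.   ]
```

```bash
python3 -m inch '[0.11,-0.4,0,0,0,0, 0.11,-0.65,0.2,0,0,0, 0.11,-0.65,0.6,0,0,0, 0.11,-0.65,0.9,0,0,0, 0.11,-0.65,0.9,0,0,0, 0.11,-0.65,0.9,0,0,0]' >/dev/null;python3 go.py 0.438 -0.3247 0.156
python3 - <<'E'
from h import *
save("wrist","w4")
E
```

```text
pos [ 0.4392 -0.3199  0.2448] t 19.4167 F [ 0.4 -0.7  0.4] g 0.024009280171272837 40.0000234041363
shift units [-1.00e-03 -6.50e-02  1.11e+00] tool y angle 79.27520616060161 tool z [-0.003  0.004 -1.   ]
```

View pics/w4.png

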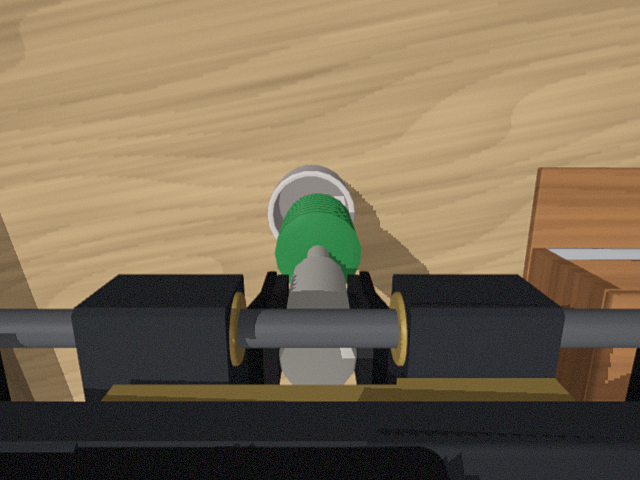

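The holder's rim is centred at (312,211) and the brush axis is at column 318. It needs a few mm more in -y, which matches the computed shift.

```bash
python3 -m inch '[0,-0.035,0,0,0,0, 0,-0.035,0.3,0,0,0, 0,-0.035,0.3,0,0,0, 0,-0.035,0.3,0,0,0]' >/dev/null;python3 go.py 0.438 -0.3247 0.156
```

```text
pos [ 0.4391 -0.3243  0.2228] t 19.8 F [-0.2  0.4 -0.3] g 0.024477607209883536 39.99993986450136
shift units [ 0.012 -0.007  0.835] tool y angle 79.23154002764805 tool z [-0.  0. -1.]
```

Aligned to within 1 mm. I'll lower into the holder.

```bash
python3 -m inch '[0.01,0,0.15,0,0,0, 0.01,0,0.3,0,0,0, 0.01,0,0.45,0,0,0, 0.01,0,0.6,0,0,0, 0.01,0,0.72,0,0,0, 0.01,0,0.8,0,0,0, 0.01,0,0.8,0,0,0, 0.01,0,0.8,0,0,0]' | sed -n '2p;4p';python3 -m inch '[0,0,0.03,0,0,0, 0,0,0.06,0,0,0, 0,0,0.06,0,0,0]' | sed -n '2p;4p'
```

```text
position: [0.4385, -0.3248, 0.1585]
ft_force: [-0.1, 0.4, -1.1]
position: [0.4383, -0.3246, 0.1534]
ft_force: [-0.2, 0.0, -1.2]
```

```bash
python3 -m inch '[0,0,0.01,0,0,0, 0,0,0.02,0,0,0, 0,0,0.02,0,0,0]' | sed -n '2p;4p'
```

```text
position: [0.4384, -0.3247, 0.1528]
ft_force: [-1.2, 0.3, 5.2]
```

```bash
python3 -m inch '[0,0,-0.01,0,0,0, 0,0,-0.01,0,0,0, 0,0,-0.01,0,0,0, 0,0,-0.01,0,0,0, 0,0,-0.01,0,0,0, 0,0,-0.01,0,0,0, 0,0,-0.01,0,0,0, 0,0,-0.01,0,0,0, 0,0,-0.01,0,0,0]' 65 20;python3 -m inch '[0,0,-0.1,0,0,0, 0,0,-0.3,0,0,0, 0,0,-0.6,0,0,0, 0,0,-1,0,0,0, 0,0,-1,0,0,0]' >/dev/null; python3 -m inch '[0,0,-0.5,0,0,0, 0.3,0.5,-0.5,0,0,0, 0.3,0.9,-0.5,0,0,0, 0.3,0.9,-0.5,0,0,0, 0.3,0.9,-0.5,0,0,0]'
python3 - <<'E'
from h import *
for c in("side","scene"):
    save(c,c+"2")
    for t in("brush_mid","holder_floor","carriage","teether","car"): print(c,t,[(round(q["conf"],2),q["bbox"]) for q in cut_out(c,t)[:1]])
a=cv2.imread("pics/side2.png")[170:470,220:440];b=cv2.imread("pics/scene2.png")[150:350,150:510]
cv2.imwrite("pics/ab2.png",np.hstack([cv2.resize(a,(396,540)),cv2.copyMakeBorder(b,0,340,0,0,cv2.BORDER_CONSTANT)]))
im=camera("side")
for c in("side","scene"):
    m=cv2.inRange(cv2.cvtColor(camera(c),cv2.COLOR_RGB2HSV),(105,120,40),(125,255,255));_,l,s,_=cv2.connectedComponentsWithStats(m);print(c,"blue",s[1+s[1:,4].argmax()])
E
```

```text
time: 21.72
position: [0.4383, -0.3246, 0.1525]
tool_rot: [0.094, 0.996, -0.0, -0.0]
ft_force: [-0.1, -0.2, 0.1]
grip_width: 0.0643
grip_force: 0.0
time: 22.55
position: [0.428, -0.2477, 0.2732]
tool_rot: [0.093, 0.996, -0.0, 0.0]
ft_force: [-0.3, -0.5, 0.3]
grip_width: 0.065
grip_force: 0.0
side brush_mid [(0.68, [355.6, 341.8, 396.0, 437.0])]
side holder_floor [(0.73, [346.5, 393.4, 403.6, 464.9])]
side carriage []
side teether [(0.9, [211.8, 199.0, 245.2, 221.0])]
side car [(0.66, [263.7, 184.1, 315.9, 215.0])]
scene brush_mid [(0.64, [166.2, 169.5, 196.4, 222.8])]
scene holder_floor [(0.57, [168.5, 200.5, 206.8, 239.4])]
scene carriage [(0.63, [333.0, 229.5, 397.3, 321.0])]
scene teether [(0.86, [464.8, 234.5, 500.6, 268.8])]
scene car [(0.56, [453.8, 278.6, 495.2, 334.3])]
side blue [317 209  12  43 275]
scene blue [ 343  263   41   51 1616]
```

View pics/ab2.png

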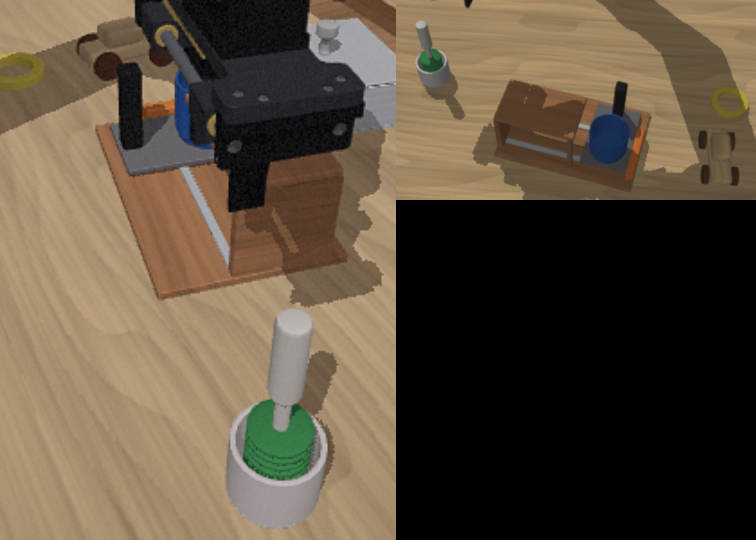

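The brush stands upright in its holder. The beaker's outline is unchanged from when it was pressed home at the stop, and the ring and car haven't moved.

```bash
python3 -c "
from rig import *
print(hand_in())"
```

```text
the job is handed in; nothing more can be done
None
```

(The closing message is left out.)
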